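# Load the dosing carriage and slide it home to its click-stop

## Task

Load the dosing carriage: stand the small glass beaker and the red-tipped dropper bottle upright, side by side, in the white tray of the carriage (either way round) and let go of them. Then take the carriage by its orange handle and slide it along its rail, away from its parking end, until you feel the spring ball drop into the notch, and finish there still holding the handle, with the ball seated in the notch. Leave the blue-tipped dropper bottle, the tape roll and the stoppered bottle alone.

Things in the scene. Friction and masses are not known exactly. Their poses are not given: they have to be found in the camera images.
- beaker_mid (a point): middle (30 mm above the underside) of an empty clear glass beaker, 61 mm high, body 40 to 42 mm across, rim 48 mm across (50 with the lip), 50 g; stands upright and loose on the worktop, z axis up
- red_dropper_mid (a point): middle (47 mm above the underside) of a white dropper bottle with a red pointed cap, 94 mm high; body a cylinder 31 mm across up to 46 mm above the underside, then a shoulder, cap 19 mm across from 60 to 73 mm, then the pointed tip; 45 g; stands upright and loose, z axis up
- blue_dropper_mid (a point): the same point of a second dropper bottle of the same size with a blue pointed cap: not wanted, to be left alone
- tape_roll: roll of white tape lying flat, 62 mm across, 18 mm high, origin at its underside: to be left alone
- stoppered_bottle: clear glass bottle with a stopper, 74 mm across, 172 mm high, origin at its underside: to be left alone
- slide_base: the fixed linear slide on the worktop: blue base plate 80 mm (x) by 380 mm (y), two steel rods, black end blocks up to 32 mm high; origin at the centre of its underside. The carriage slides along its y axis. Its yaw and place vary. A steel strip lies along its middle; a groove across this strip is the notch. Where along the rail the notch sits differs every time: between 50 and 110 mm of carriage travel. No reading gives it; it is found by feel (or seen as a gap in the strip)
- carriage (a joint): travel of the carriage along the +y axis of slide_base, m: 0 at the parking end (the end stop in -y), 0.13 at the far stop; it starts parked between 0 and 0.025. It takes 1 to 2 N to slide it and it stays where it is left
- tray_floor (a point): centre of the inner floor of the white open tray on the carriage, 34 mm above the worktop; moves with the carriage; axes along those of slide_base. The tray is 56 mm (x) by 90 mm (y) inside, walls 4 mm thick and 18 mm high above the inner floor. The beaker and the dropper bottle fit in it one behind the other along y, with about 10 mm to spare in all
- handle_grip (a point): point to grip on the upright orange handle, 90 mm above the worktop; axes along those of slide_base. The handle is a fin 12 mm thick (x), 30 mm long (y), its top 18 mm above this point and 54 mm of clear fin below it, down to a foot 36 mm above the worktop. It stands 100 mm in +y from the tray's centre and 34 mm in +y from the indicator stud
- plunger (a joint): drop of the spring ball under the carriage, m, shown by the red-topped stud (11 mm across, top 58 mm above the worktop) between tray and handle: about 0.0005 while the ball rides on the strip, about 0.0038 when it is seated in the notch. The V groove (14 mm wide) draws the carriage in from about 5 mm either side, with 5 to 7 N, and centres it if it is free to move along the rail; it takes about 7 N to push it out again. The ball is under the stud
Things that resemble listed ones, but are neither listed nor needed, are in the scene too. Leave any green or purple look-alike of the part that bears red_dropper_mid alone. Leave any black look-alike of the part that bears beaker_mid alone.

How it is judged:
By the outcome, as a careful person would: the job done as asked, in the order asked, and still so for the second after the job is handed in, while the arm keeps its last pose, push and grip.
It also fails if it takes over 72 s, if anything falls off the work surface, if the arm or the gripper's body presses on something with over 40 N, if the wrist force passes 120 N, or if a joint passes its speed limit or range.

## Robot

A 7-joint arm with a two-finger parallel gripper is mounted at the origin on a cart in front of the work surface, level with it; the furniture and walls round the work are solid. World frame = base frame: x ahead of the robot, y to its left, z up, the work surface at z = 0. Lengths are in m, angles in degrees, forces in N, time in s.
With the tool pointing down it reaches from about 0.425 to 0.875 m from the base axis. Payload 4.7 kg.
Tool frame: the origin (TCP) lies between the finger pads; the fingertips stand 8 mm ahead of it and the grasp point (between the pads) lies 11 mm behind it; z points along the fingers, y is the line along which they close (so a half turn about z gives the same grasp; the last joint's range is limited). The gripper opens to 87 mm and grips with 3 to 60 N. Pads are 19 mm wide; open, the fingers measure 117 mm over their backs; the gripper's body (75 mm by 190 mm) begins 51 mm behind the grasp point.
Start: joints at [-71.098, 18.392, -4.016, 83.108, 1.295, 78.541, -3.26], TCP at [0.202, 0.618, 0.231] pointing down, gripper open.
Joint ranges: [-163.93, 163.93], [-17.29, 119.83], [-79.2, 71.16], [3.27, 140.29], [-89.18, 269.18], [5.43, 117.66], [-154.24, 154.24]. Speed limits (degrees/s): [147.25, 147.25, 180, 180, 180, 180, 180].

## Interface

Orientations are given as [roll, pitch, yaw] about the fixed x, y, z axes, in that order (R = Rz(yaw) Ry(pitch) Rx(roll)).
In Python, from cell import env, viewer gives the robot as it stands. The module is installed in compiled form; this text tells all that it offers.
- The arm moves only by the tool arm_command, never from a script. Its argument "series" is a list of rows, each a list of 2 entries, a list of its own where there are three numbers: the shift along the tool's x, y, z in mm, then the turn about the tool's z in rad. A call has exactly 5 rows; each row is the pose to reach, as a shift and turn from the pose commanded when the call began, along the tool's axes at that moment; what a row does not reach only later rows make up. A row lasts 1/10 s, in which the tool goes at most 50 mm and 8.59 degrees, less where a joint would pass 70% of its speed; a pose out of reach is approached as far as the arm can. A call with a gripper value outside its range is refused whole. "grip" is the gripper command: -1 is fully open, 1 is shut, values between are in proportion, set as the call begins (left out, the last holds). The fingers move at their own pace and stop on an object; "grip_force" is the grip in N (left out, the last holds). Time passes only in rows, so rows that repeat a pose let the fingers close, or fill a call up. It gives the time, the measured TCP pose, the force, the opening and the grip force at its end, in the units of the state.
- env.get_obs(): the state, without advancing time (a new reading comes with each control period).
- viewer.read_camera(name): name is "scene" or "top" or "wrist"; returns (picture, depth): 420x560x3 uint8, blue, green, red; 420x560 float32, m along the optical axis (not along the pixel's ray), 0 where there is no reading.
- viewer.calibration(name): a dict with "K" (3x3 intrinsics, pixels), "T" (4x4, takes a point from camera to world coordinates); the wrist camera has in their place "hand_eye" (4x4, takes a point from camera to tool coordinates, whose origin is the TCP and whose axes are the flange's). Camera axes: x right, y up, looking along -z (the intrinsics and any distortion apply to the point x, -y, -z); pixel columns grow to the right and rows downward; lengths in m; the calibration is good to about 2 mm. The wrist camera is an equidistant fisheye: a pixel r from the principal point sees the ray r / f radians off the axis. A picture is of the moment at which its call begins: read the wrist's pose just before it. calibration takes no time and is no camera call.
- env.sign_off(): hands the job in; it is judged then, once.
The state is a dict: "time_s": time; "qpos": joint angles; "joint_velocities": joint speeds; "effort": joint torques, N m; "tool_pos": TCP position; "tool_rot": TCP orientation; "force": force on the tool from outside, world axes, zero at the start; "wrist_torque": the same for the moment, N m; "grip_width": finger opening in m; "grasp_force": force on a finger pad.
Only numpy, scipy, OpenCV 4.12 (cv2) and the standard library are available. Lean on these libraries where they do the work, as an engineer would, in place of code of your own. Each camera call takes 0.05 s, during which the arm holds its last target. There are 200 camera calls.

## Working session

There is one attempt and no reset: what is moved stays moved. The work goes in short steps, Python scripts to look and compute and a tool call to move; the robot and the scene stay as the last step left them, time stands still between calls to the robot, and variables do not carry over. Pictures are saved under pics/ and viewed, at most 10 in all, crops included, and the job is handed in when it is done.

Besides the shell and the picture viewer there is one more tool, called after "Request:" as name([rows], argument=value, ...), one row to a line, values as JSON. arm_command: Moves the arm, as the interface text tells. Its arguments: {"type":"object","properties":{"series":{"type":"array"},"grip":{"type":"number"},"grip_force":{"type":"number"}},"required":["series"]}

```bash
mkdir -p pics; cat > h.py <<'E'
import numpy as np, cv2
from cell import env, viewer
def snap(n):
    p,d=viewer.read_camera(n); np.savez('last_'+n+'.npz',p=p,d=d); return p,d
def cloud(n,d):
    c=viewer.calibration(n);K=np.array(c['K']);T=np.array(c['T'])
    v,u=np.mgrid[:d.shape[0],:d.shape[1]]
    P=np.stack([(u-K[0,2])/K[0,0]*d,-(v-K[1,2])/K[1,1]*d,-d],-1)
    return P@T[:3,:3].T+T[:3,3]
E
python3 - <<'E'
from h import *
a,d=snap('scene');b,e=snap('top')
cv2.imwrite('pics/s1.png',a);cv2.imwrite('pics/t1.png',b)
print(env.get_obs())
for n in('scene','top','wrist'):print(viewer.calibration(n))
E
```

```text
{'time_s': 0.1, 'qpos': array([-71.09833814,  18.43618231,  -4.01550394,  83.1667692 ,
         1.29759157,  78.5406929 ,  -3.25863418]), 'joint_velocities': array([ 0.08138247, -0.07172931,  0.0813728 , -0.19786185, -0.01155113,
        0.03743962,  0.01582086]), 'effort': array([ 3.84575605e-05, -4.92572486e+01, -4.05776035e-01, -3.13398957e+01,
       -6.41905074e-02,  3.94690165e-02,  7.12013002e-05]), 'tool_pos': array([0.20178797, 0.61738927, 0.22956537]), 'tool_rot': array([-1.79901730e+02,  7.91428588e-03,  1.61909771e+02]), 'force': array([-0.36553939, -0.142634  ,  0.19902918]), 'wrist_torque': array([-0.00517265,  0.01006632,  0.01137644]), 'grasp_force': 0.0, 'grip_width': 0.08693466429258145}
{'K': array([[513.75361104,   0.        , 286.3740048 ],
       [  0.        , 513.75361104, 199.10604824],
       [  0.        ,   0.        ,   1.        ]]), 'T': array([[ 0.42504085,  0.64817739, -0.63182779, -0.40024103],
       [-0.90502721,  0.29173657, -0.30954081, -0.37516671],
       [-0.01631008,  0.70338883,  0.71061813,  1.13276108],
       [ 0.        ,  0.        ,  0
[... 253 characters left out ...]

       [-0.89309907, -0.40079655,  0.20429434,  0.44547674],
       [-0.00211967,  0.45787283,  0.88901518,  1.72943543],
       [ 0.        ,  0.        ,  0.        ,  1.        ]])}
{'K': array([[325.1922621 ,   0.        , 282.16460137],
       [  0.        , 325.1922621 , 206.38694729],
       [  0.        ,   0.        ,   1.        ]]), 'hand_eye': array([[ 1.84433506e-04,  9.52402305e-01,  3.04843920e-01,
         8.31903782e-02],
       [ 9.99999474e-01, -4.83257203e-04,  9.04797002e-04,
        -1.01219436e-03],
       [ 1.00904877e-03,  3.04843593e-01, -9.52401893e-01,
        -1.53974491e-01],
       [ 0.00000000e+00,  0.00000000e+00,  0.00000000e+00,
         1.00000000e+00]])}
```

View pics/s1.png

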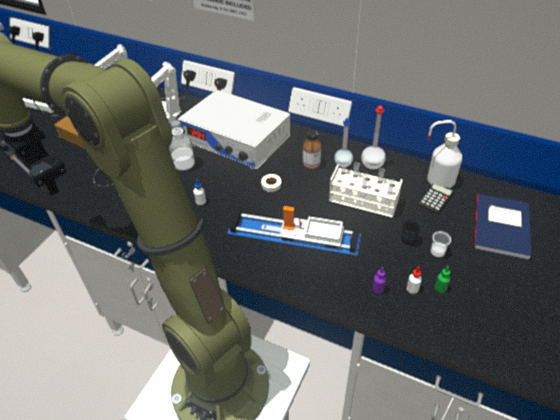

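View pics/t1.png

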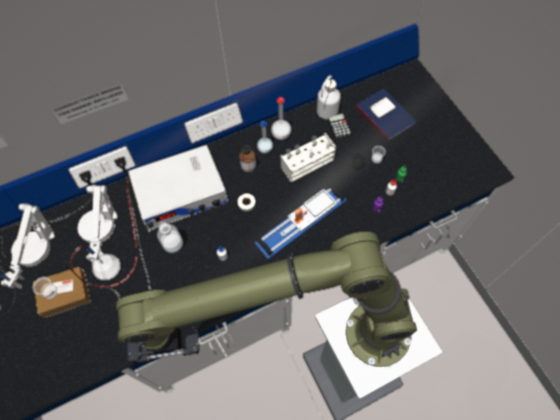

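Candidates in the scene view: the red dropper is at (414,280). The look-alikes are purple (380,280), green (443,279) and blue (199,193). The clear beaker is at (440,243) and the black one at (410,233). I choose red at (414,280) and clear at (440,243), and I'll check both in a close crop.

```bash
python3 - <<'E'
from h import *
o=[]
for n,(u,v,w,h) in {'scene':(215,190,260,115),'top':(245,130,180,130)}.items():
    z=np.load('last_'+n+'.npz');p,d=z['p'],z['d'];P=cloud(n,d)
    cv2.imwrite('pics/c_%s.png'%n,cv2.resize(p[v:v+h,u:u+w],None,fx=3,fy=3,interpolation=cv2.INTER_CUBIC))
    hsv=cv2.cvtColor(p,cv2.COLOR_BGR2HSV).astype(int);H,S,V=hsv[...,0],hsv[...,1],hsv[...,2]
    X=P[...,0];Y=P[...,1];Z=P[...,2]
    box=(Z>0.004)&(Z<.12)&(X>.2)&(X<1.0)&(np.abs(Y)<.7)
    for nm,m in dict(red=((H<6)|(H>174))&(S>150),orange=(H>6)&(H<16)&(S>170),green=(H>50)&(H<80)&(S>150),blue=(H>95)&(H<120)&(S>150)&(Z<.012+.0*Z)&(Z>.0),purple=(H>130)&(H<155)&(S>100)).items():
        m=m&box&(V>60);k,l,st,c=cv2.connectedComponentsWithStats(m.astype(np.uint8))
        for i in range(1,k):
            if st[i,4]>12: q=P[l==i];print(n,nm,c[i].round(),st[i,4],np.median(q,0).round(4),q.min(0).round(3),q.max(0).round(3))
    # white tray top / beaker
    m=box&(V>150)&(S<70);k,l,st,c=cv2.connectedComponentsWithStats(m.astype(np.uint8))
    for i in range(1,k):
        if st[i,4]>20: q=P[l==i];print(n,'white',c[i].round(),st[i,4],np.median(q,0).round(4),q.min(0).round(3),q.max(0).round(3))
a=cv2.imread('pics/c_scene.png');b=cv2.imread('pics/c_top.png')
E
```

```text
scene red [197. 134.] 69 [0.687  0.4795 0.0824] [0.678 0.451 0.07 ] [0.694 0.505 0.098]
scene red [475. 214.] 14 [ 0.7709 -0.4235  0.0108] [ 0.746 -0.427  0.006] [ 0.797 -0.419  0.019]
scene red [417. 272.] 47 [ 0.44   -0.3252  0.0725] [ 0.431 -0.334  0.067] [ 0.449 -0.316  0.097]
scene orange [288. 218.] 173 [0.477  0.05   0.0743] [0.471 0.036 0.032] [0.488 0.064 0.108]
scene green [443. 280.] 246 [ 0.4663 -0.3909  0.0455] [ 0.455 -0.405  0.005] [ 0.486 -0.376  0.094]
scene blue [470. 170.] 21 [ 0.9612 -0.3709  0.0093] [ 0.956 -0.389  0.005] [ 0.966 -0.352  0.012]
scene blue [489. 176.] 48 [ 0.9609 -0.4295  0.0087] [ 0.957 -0.469  0.004] [ 0.967 -0.394  0.012]
scene blue [513. 182.] 28 [ 0.9602 -0.5032  0.009 ] [ 0.955 -0.529  0.005] [ 0.965 -0.483  0.012]
scene blue [532. 187.] 49 [ 0.96   -0.561   0.0086] [ 0.949 -0.594  0.004] [ 0.966 -0.534  0.012]
scene blue [551. 192.] 32 [ 0.9607 -0.6161  0.0083] [ 0.957 -0.641  0.005] [ 0.969 -0.598  0.012]
scene blue [250. 223.] 121 [0.4665 0.1711 0.0061] [0.446 0.126 0.004] [0.489 0.202 0.011]
scene blue [238. 233.] 46 [0.4167 0.1806 0.005
[... 4128 characters left out ...]
5782 -0.3441  0.0308] [ 0.565 -0.371  0.012] [ 0.608 -0.328  0.07 ]
top white [391. 187.] 46 [ 0.435  -0.3174  0.048 ] [ 0.426 -0.335  0.008] [ 0.468 -0.308  0.064]
top white [307. 214.] 1100 [0.4853 0.0036 0.0294] [ 0.42  -0.128  0.004] [0.563 0.207 0.11 ]
top white [246. 201.] 158 [0.6428 0.1907 0.0154] [0.611 0.159 0.004] [0.683 0.221 0.028]
top white [106. 218.] 151 [0.7958 0.6816 0.0326] [0.751 0.659 0.016] [0.827 0.7   0.116]
top white [114. 215.] 24 [0.8009 0.6548 0.0354] [0.79  0.648 0.026] [0.817 0.664 0.046]
top white [170. 240.] 338 [0.59   0.5033 0.0938] [0.576 0.47  0.008] [0.636 0.537 0.12 ]
top white [221. 253.] 42 [0.4796 0.3618 0.0505] [0.469 0.345 0.029] [0.497 0.372 0.072]
```

View pics/c_scene.png

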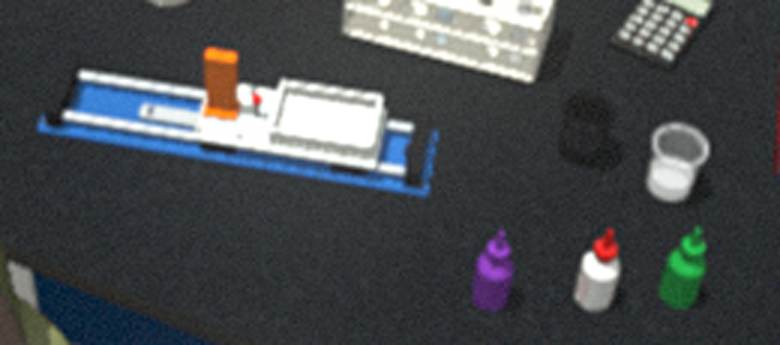

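The crop shows the white bottle with the red tip between the purple and green ones at crop (597,275). The clear beaker is at (677,160) and the black one at (587,125). Both choices are confirmed, so next I fit positions.

```bash
python3 - <<'E'
from h import *
from scipy.optimize import least_squares
A=[];
for n in('scene','top'):
    z=np.load('last_'+n+'.npz');P=cloud(n,z['d']).reshape(-1,3);C=z['p'].reshape(-1,3);A.append((n,P,C))
def near(P,x,y,r,a,b): return P[(np.hypot(P[:,0]-x,P[:,1]-y)<r)&(P[:,2]>a)&(P[:,2]<b)]
for n,P,C in A:
    for nm,x,y,R in(('red',.445,-.324,.0155),('green',.472,-.388,.0155),('purple',.402,-.242,.0155)):
        q=near(P,x,y,.026,.012,.044); s=least_squares(lambda c:np.hypot(q[:,0]-c[0],q[:,1]-c[1])-R,[x,y],loss='soft_l1',f_scale=.002)
        t=near(P,x,y,.03,.082,.1);print(n,nm,len(q),s.x.round(4),'tip',t.mean(0).round(4),len(t))
    q=near(P,.585,-.355,.045,.05,.068);print(n,'rim',len(q),q.min(0).round(3),q.max(0).round(3))
    s=least_squares(lambda c:np.hypot(q[:,0]-c[0],q[:,1]-c[1])-.0245,[.587,-.354],loss='soft_l1',f_scale=.002);print(s.x.round(4),s.cost)
    q=near(P,.585,-.355,.045,.006,.07);print('beaker all',q.min(0).round(3),q.max(0).round(3))
    q=near(P,.57,-.28,.045,.006,.07);print('black',len(q),q.min(0).round(3),q.max(0).round(3),np.median(q,0).round(3))
    q=near(P,.51,-.05,.08,.046,.056).astype(np.float32);print(n,'tray rim',len(q),cv2.minAreaRect(q[:,:2]*1000))
    q=near(P,.48,.05,.025,.07,.104).astype(np.float32);print('handle',q.min(0),q.max(0));
    q=near(P,.48,.05,.025,.104,.112).astype(np.float32);print('handletop',len(q),cv2.minAreaRect(q[:,:2]*1000))
    q=near(P,.48,.03,.25,.004,.04).astype(np.float32);print('base',len(q),cv2.minAreaRect(q[:,:2]*1000))
o=env.get_obs();print(o['tool_pos'],o['tool_rot'])
E
```

```text
scene red 95 [ 0.4427 -0.3251] tip [ 0.4402 -0.3251  0.0894] 7
scene green 100 [ 0.4755 -0.3912] tip [ 0.4735 -0.3908  0.0883] 9
scene purple 87 [ 0.4044 -0.2429] tip [ 0.4035 -0.2431  0.0888] 7
scene rim 113 [ 0.566 -0.379  0.05 ] [ 0.618 -0.332  0.067]
[ 0.5894 -0.3556] 0.00034093751766534004
beaker all [ 0.564 -0.379  0.007] [ 0.618 -0.332  0.067]
black 217 [ 0.57  -0.292  0.006] [ 0.615 -0.244  0.063] [ 0.583 -0.273  0.038]
scene tray rim 180 ((500.7513122558594, -35.660987854003906), (68.90474700927734, 119.11334991455078), 12.319234848022461)
handle [0.4713711  0.03633734 0.07180385] [0.49013254 0.06725473 0.10364279]
handletop 32 ((480.6991271972656, 51.332393646240234), (12.548480033874512, 28.0959415435791), 12.411628723144531)
base 3248 ((501.5843811035156, 34.40606689453125), (449.4159240722656, 452.6137390136719), 80.52735137939453)
top red 34 [ 0.4418 -0.326 ] tip [ 0.4404 -0.3239  0.0889] 3
top green 33 [ 0.4742 -0.3914] tip [ 0.4726 -0.3894  0.0851] 2
top purple 36 [ 0.403  -0.2427] tip [ 0.4023 -0.242   0.0885] 4
top rim 46 [ 0.565 -0.38   0.05 ] [ 0.617 -0.331  0.066]
[ 0.5892 -0.3537] 0.00013112069196318172
beaker all [ 0.542 -0.395  0.006] [ 0.625 -0.317  0.07 ]
black 142 [ 0.537 -0.317  0.006] [ 0.614 -0.241  0.07 ] [ 0.592 -0.272  0.03 ]
top tray rim 79 ((499.7597961425781, -36.90032958984375), (67.35492706298828, 118.50169372558594), 13.516294479370117)
handle [0.47171876 0.03677025 0.07090322] [0.48728323 0.0685582  0.10365147]
handletop 18 ((480.140869140625, 53.82720947265625), (11.10922908782959, 28.008609771728516), 10.55742359161377)
base 2896 ((535.33447265625, 16.635894775390625), (495.4499206542969, 382.4462585449219), 77.51287078857422)
[0.20178797 0.61738927 0.22956537] [-1.79901730e+02  7.91428588e-03  1.61909771e+02]
```

```bash
cat >> h.py <<'E'
def go(x,y,z,yaw,o=None):
    o=o or env.get_obs();p=o['tool_pos'];a=np.radians(o['tool_rot'][2])
    d=np.array([x,y,z])-p
    t=-((np.radians(yaw)-a+np.pi)%(2*np.pi)-np.pi)
    print(o['time_s'],'shift mm',(np.array([d[0]*np.cos(a)+d[1]*np.sin(a),d[0]*np.sin(a)-d[1]*np.cos(a),-d[2]])*1000).round(1),'turn',round(t,3))
E
python3 -c "
from h import *
go(.44,.25,.27,115)"
```

```text
0.1 shift mm [-340.5 -275.3  -40.4] turn 0.819
```

Request:
arm_command([
  [[-34,-27,-8],0.09],
  [[-68,-54,-16],0.18],
  [[-102,-81,-24],0.27],
  [[-136,-108,-32],0.36],
  [[-170,-135,-40],0.45],
], grip=-1, grip_force=12)

```text
time_s: 0.6
tool_pos: [0.3222, 0.4349, 0.2705]
tool_rot: [-180.0, 0.0, 135.9]
force: [0.3, 0.5, 0.2]
grip_width: 0.0869
grasp_force: 0.0
```

```bash
python3 -c "
from h import *
go(.44,.25,.27,115)
go(.5,.05,.27,95)"
```

```text
0.6 shift mm [-213.3  -50.9    0.5] turn 0.365
0.6 shift mm [-395.5 -152.8    0.5] turn 0.714
```

Request:
arm_command([
  [[-43,-16,0],0.08],
  [[-86,-33,0],0.16],
  [[-129,-50,0],0.24],
  [[-172,-66,0],0.32],
  [[-215,-83,0],0.4],
])

```text
time_s: 1.1
tool_pos: [0.4193, 0.226, 0.2703]
tool_rot: [-180.0, -0.0, 113.0]
force: [0.6, 0.0, 0.2]
grip_width: 0.087
grasp_force: 0.0
```

```bash
python3 -c "
from h import *
go(.53,-.15,.26,85)"
```

```text
1.1 shift mm [-389.3  -45.2   10.3] turn 0.489
```

Request:
arm_command([
  [[-45,-5,2],0.06],
  [[-90,-10,4],0.12],
  [[-135,-15,6],0.18],
  [[-180,-20,8],0.24],
  [[-225,-26,10],0.3],
])

```text
time_s: 1.6
tool_pos: [0.4838, 0.0091, 0.2603]
tool_rot: [180.0, -0.0, 95.9]
force: [0.1, -0.1, -0.3]
grip_width: 0.0873
grasp_force: 0.0
```

```bash
python3 - <<'E'
from h import *
go(.5893,-.3547,.2,70)
E
```

```text
1.6 shift mm [-372.7   67.7   60.3] turn 0.452
```

Request:
arm_command([
  [[-47,8,2],0.05],
  [[-94,17,4],0.1],
  [[-141,26,6],0.15],
  [[-187,34,8],0.2],
  [[-233,42,10],0.25],
])

```text
time_s: 2.1
tool_pos: [0.5502, -0.218, 0.2503]
tool_rot: [180.0, -0.0, 81.6]
force: [0.9, 0.5, -0.2]
grip_width: 0.0871
grasp_force: 0.0
```

```bash
python3 - <<'E'
from h import *
go(.5893,-.3547,.2,70)
p,d=snap('wrist');cv2.imwrite('pics/w1.png',p)
E
```

```text
2.1 shift mm [-129.6   58.7   50.3] turn 0.203
```

View pics/w1.png

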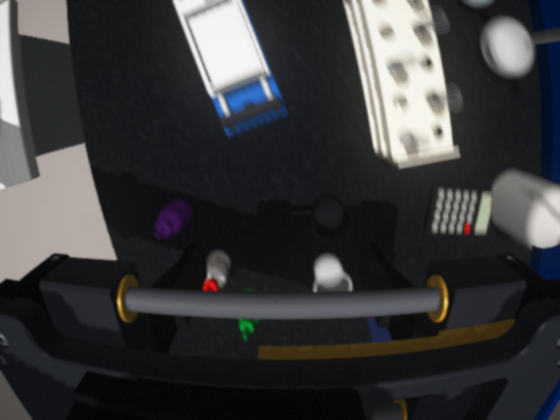

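The wrist view shows the tray at (228,45), the red bottle at (215,270) and the clear beaker at (330,275), right of the black beaker's shadow at (330,215). The gripper bar partly hides them. This agrees with the fits, so I carry on.

Request:
arm_command([
  [[-33,15,12],0.05],
  [[-65,30,25],0.1],
  [[-98,44,37],0.15],
  [[-130,59,50],0.2],
  [[-130,59,50],0.203],
])

```text
time_s: 2.65
tool_pos: [0.5869, -0.3582, 0.1968]
tool_rot: [-179.7, 0.3, 69.7]
force: [-0.3, -0.0, -0.4]
grip_width: 0.0871
grasp_force: 0.0
```

```bash
python3 - <<'E'
from h import *
go(.5893,-.3547,.033,70)
p,d=snap('scene');a,e=snap('wrist');cv2.imwrite('pics/s2.png',np.hstack([cv2.resize(p[180:300,340:500],None,fx=2.5,fy=2.5),cv2.resize(a,(400,300))]))
E
```

```text
2.65 shift mm [  4.1   1.  163.8] turn -0.006
```

View pics/s2.png

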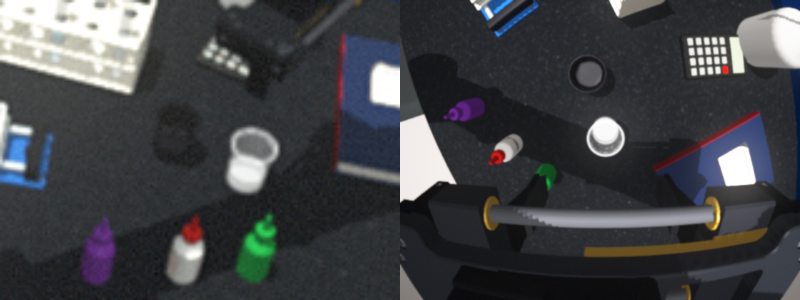

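The scene half shows the clear beaker at (250,160) in the crop, still standing. In the wrist half its rim is at about (606,136), with the red bottle at (508,150) between purple and green.

```bash
cat >> h.py <<'E'
from scipy.spatial.transform import Rotation as Ro
def wray(u,v,z,o):
    c=viewer.calibration('wrist');K=np.array(c['K']);H=np.array(c['hand_eye'])
    x=(u-K[0,2])/K[0,0];y=(v-K[1,2])/K[1,1];t=np.hypot(x,y);s=np.sin(t)/max(t,1e-9)
    r=np.array([x*s,-y*s,-np.cos(t)])
    R=Ro.from_euler('xyz',o['tool_rot'],degrees=True).as_matrix()
    q=o['tool_pos']+R@H[:3,3];w=R@H[:3,:3]@r
    return q+w*(z-q[2])/w[2]
E
python3 - <<'E'
from h import *
o=env.get_obs();go(.5893,-.3547,.033,70,o)
p=np.load('last_wrist.npz')['p'];b=p[140:240,240:340];
g=cv2.cvtColor(b,cv2.COLOR_BGR2GRAY);m=(g>110).astype(np.uint8);k,l,st,c=cv2.connectedComponentsWithStats(m)
for i in range(1,k):
    if st[i,4]>30: print(st[i]+[240,140,0,0,0],c[i]+[240,140])
print(wray(288.4,190.4,.061,o),wray(285.6,181,.002,o))
cv2.imwrite('pics/b.png',cv2.resize(b,None,fx=4,fy=4))
E
```

```text
2.75 shift mm [ -0.6   0.8 166.3] turn -0.0
[ 261  163   54   57 2159] [288.35108847 191.07966651]
[ 0.59670677 -0.35137314  0.061     ] [ 0.59298816 -0.35534687  0.002     ]
```

View pics/b.png

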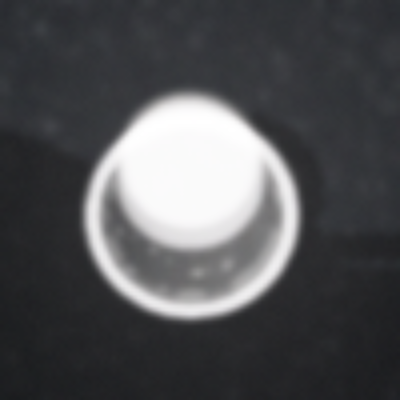

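The close crop shows the beaker's rim centred at about crop (192,216) and its bright base at (190,170). The arm had not settled for that shot, so I remeasure.

```bash
python3 - <<'E'
from h import *
o=env.get_obs();p,d=snap('wrist')
g=cv2.cvtColor(p[140:250,240:340],cv2.COLOR_BGR2GRAY);k,l,st,c=cv2.connectedComponentsWithStats((g>110).astype(np.uint8))
s=st[1+st[1:,4].argmax()];u=240+s[0]+s[2]/2-.5;v=140+s[1]+s[3]-s[2]/2-.5
w=wray(u,v,.060,o);print(s,u,v,w,wray(u-.5,140+s[1]+18,.003,o))
# red bottle tip
h=cv2.cvtColor(p,cv2.COLOR_BGR2HSV);m=(((h[...,0]<6)|(h[...,0]>174))&(h[...,1]>150)&(h[...,2]>70)).astype(np.uint8);m[:,:90]=0;m[:,200:]=0
k,l,st,c=cv2.connectedComponentsWithStats(m);i=1+st[1:,4].argmax();print(st[i],c[i],wray(*c[i],.071,o))
go(w[0],w[1],.033,70,o)
E
```

```text
[  20   25   54   57 2112] 286.5 194.5 [ 0.59361494 -0.35476897  0.06      ] [ 0.59270107 -0.35741666  0.003     ]
[125 212  22  21 324] [135.62345679 221.67592593] [ 0.44421657 -0.32624214  0.071     ]
2.75 shift mm [  0.8   4.9 166.3] turn -0.0
```

Request:
arm_command([
  [[0,3,35],0],
  [[0,3,70],0],
  [[0,3,105],0],
  [[0,3,140],0],
  [[0,3,166],0],
])

```text
time_s: 3.3
tool_pos: [0.593, -0.3514, 0.0334]
tool_rot: [-180.0, -0.1, 70.3]
force: [0.8, 0.7, -0.0]
grip_width: 0.0869
grasp_force: 0.0
```

Request:
arm_command([
  [[0,0,0],0],
  [[0,0,0],0],
  [[0,0,0],0],
  [[0,0,0],0],
  [[0,0,0],0],
], grip=0.3, grip_force=8)

```text
time_s: 3.8
tool_pos: [0.5932, -0.355, 0.0362]
tool_rot: [179.9, -0.0, 70.1]
force: [-0.1, 0.3, 0.5]
grip_width: 0.0549
grasp_force: 0.0
```

Request:
arm_command([
  [[0,0,0],0],
  [[0,0,0],0],
  [[0,0,0],0],
  [[0,0,0],0],
  [[0,0,0],0],
])

```text
time_s: 4.3
tool_pos: [0.5929, -0.3549, 0.0351]
tool_rot: [179.9, 0.0, 70.1]
force: [0.3, 0.1, 4.6]
grip_width: 0.0443
grasp_force: 8.2
```

Request:
arm_command([
  [[0,0,-8],0],
  [[0,0,-25],0],
  [[0,0,-60],0],
  [[0,0,-100],0],
  [[0,0,-140],0],
])

```text
time_s: 4.8
tool_pos: [0.5919, -0.3546, 0.1767]
tool_rot: [-180.0, 0.0, 70.0]
force: [0.2, 0.7, 0.6]
grip_width: 0.0446
grasp_force: 7.9
```

```bash
python3 - <<'E'
from h import *
go(.5067,-.0645,.18,102.5)
o=env.get_obs();print(o['tool_pos'],o['grip_width'],o['grasp_force'])
E
```

```text
4.8 shift mm [ 243.6 -179.1   -3.3] turn -0.567
[ 0.59187813 -0.35464598  0.17673717] 0.04456097894878881 7.905558847392058
```

Request:
arm_command([
  [[30,-22,0],-0.08],
  [[65,-48,0],-0.16],
  [[100,-74,0],-0.24],
  [[135,-99,0],-0.32],
  [[170,-125,0],-0.4],
])

```text
time_s: 5.3
tool_pos: [0.5321, -0.151, 0.1754]
tool_rot: [180.0, -0.0, 93.1]
force: [1.5, 0.6, -0.1]
grip_width: 0.0441
grasp_force: 7.9
```

```bash
python3 - <<'E'
from h import *
go(.5067,-.0645,.16,102.5)
o=env.get_obs();print(o['tool_pos'],o['grip_width'],o['grasp_force'])
p,d=snap('wrist');np.savez('tray.npz',p=p,pos=o['tool_pos'],rot=o['tool_rot']);cv2.imwrite('pics/w3.png',p)
E
```

```text
5.3 shift mm [ 87.7 -20.6  15.4] turn -0.163
[ 0.53207519 -0.1509618   0.17537654] 0.04406133176844809 7.902975783931652
```

View pics/w3.png

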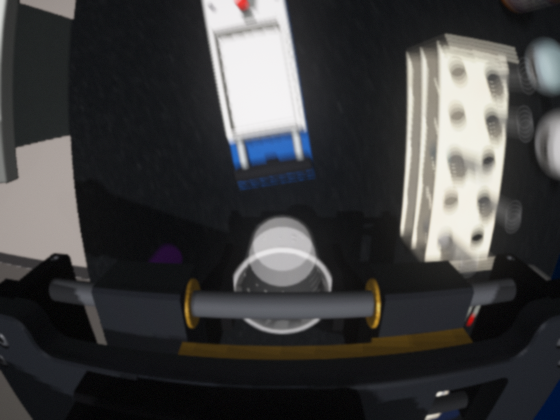

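The wrist view shows the beaker gripped upright. The tray's rim corners are at about (213,30), (288,20), (306,130) and (230,140), and the red stud is at (242,4).

```bash
python3 - <<'E'
from h import *
z=np.load('tray.npz');o=dict(tool_pos=z['pos'],tool_rot=z['rot'])
W=np.array([wray(*c,.052,o) for c in((213,30),(288,20),(306,130),(230,140))]);print(W.round(4),W.mean(0))
print(cv2.minAreaRect((W[:,:2]*1000).astype(np.float32)), wray(242,4,.058,o))
E
```

```text
[[ 0.466  -0.0036  0.052 ]
 [ 0.529   0.0066  0.052 ]
 [ 0.5496 -0.0879  0.052 ]
 [ 0.4851 -0.0997  0.052 ]] [ 0.50741216 -0.04613596  0.052     ]
((507.7971496582031, -45.75840377807617), (65.54994201660156, 98.87223052978516), 11.213814735412598) [0.49025466 0.01828948 0.058     ]
```

Request:
arm_command([
  [[22,-5,0],-0.04],
  [[44,-10,0],-0.08],
  [[66,-15,0],-0.12],
  [[88,-21,0],-0.163],
  [[88,-21,0],-0.163],
])

```text
time_s: 5.85
tool_pos: [0.5066, -0.0619, 0.1749]
tool_rot: [180.0, -0.1, 102.6]
force: [-1.4, 0.7, -0.4]
grip_width: 0.0447
grasp_force: 7.9
```

```bash
python3 - <<'E'
from h import *
p,d=snap('wrist');o=env.get_obs();p,d=snap('wrist');print(o['tool_pos'],o['tool_rot'])
h=cv2.cvtColor(p,cv2.COLOR_BGR2HSV).astype(int);H,S,V=h[...,0],h[...,1],h[...,2]
for nm,m,z in(('or',(H>5)&(H<18)&(S>170)&(V>80),.108),('red',((H<4)|(H>176))&(S>170)&(V>80),.058)):
    m=m.astype(np.uint8);m[250:]=0;k,l,st,c=cv2.connectedComponentsWithStats(m)
    for i in range(1,k):
        if st[i,4]>40: print(nm,st[i],c[i],wray(*c[i],z,o).round(4),cv2.minAreaRect(np.argwhere(l==i)[:,::-1].astype(np.float32)))
dx=.0505;go(.509,-.065,.071,102.5,o)
cv2.imwrite('pics/w4.png',p)
E
```

```text
[ 0.50711605 -0.06398464  0.17497585] [ 1.79964822e+02 -4.47742684e-02  1.02478361e+02]
or [272  37  26  49 846] [285.72104019  62.51536643] [0.4855 0.0462 0.108 ] ((284.5, 61.0), (48.0, 25.0), 90.0)
red [280 101  10  10  82] [284.69512195 105.5       ] [0.4916 0.0175 0.058 ] ((284.5, 105.5), (9.0, 9.0), 90.0)
5.9 shift mm [ -1.4   1.6 104. ] turn -0.0
```

View pics/w4.png

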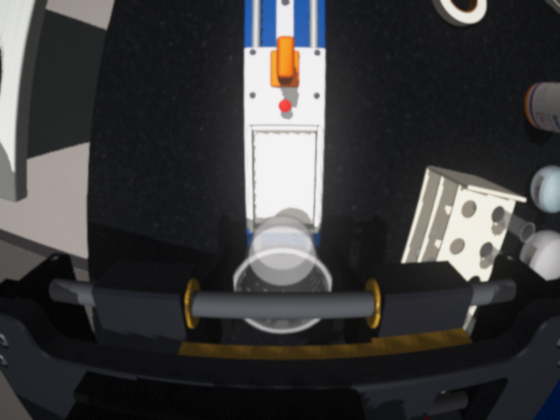

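The rail is vertical in the wrist picture, centred at column 285, with the stud at (285,105) and the handle at (286,62). The held beaker is at column 282, so the yaw is right and the lateral offset is about 2.5 mm.

Request:
arm_command([
  [[-2,2.5,25],0],
  [[-2,2.5,50],0],
  [[-2,2.5,75],0],
  [[-2,2.5,92],0],
  [[-2,2.5,98],0],
])

```text
time_s: 6.45
tool_pos: [0.5089, -0.0684, 0.0749]
tool_rot: [-179.8, 0.0, 102.2]
force: [-0.6, 0.5, -1.3]
grip_width: 0.0444
grasp_force: 7.9
```

Request:
arm_command([
  [[0,0,1],0],
  [[0,0,3],0],
  [[0,0,5],0],
  [[0,0,7],0],
  [[0,0,8],0],
])

```text
time_s: 6.95
tool_pos: [0.5106, -0.0667, 0.0691]
tool_rot: [179.9, -0.0, 102.3]
force: [-0.9, 0.8, 7.4]
grip_width: 0.044
grasp_force: 8.4
```

Request:
arm_command([
  [[0,0,-1],0],
  [[0,0,-1],0],
  [[0,0,-1],0],
  [[0,0,-1],0],
  [[0,0,-1],0],
], grip=-0.7)

```text
time_s: 7.45
tool_pos: [0.5101, -0.0668, 0.0695]
tool_rot: [-180.0, -0.0, 102.3]
force: [0.3, -0.9, -0.3]
grip_width: 0.0719
grasp_force: 0.0
```

Request:
arm_command([
  [[0,0,-10],0],
  [[0,0,-35],0],
  [[0,0,-70],0],
  [[0,0,-105],0],
  [[0,0,-140],0],
])

```text
time_s: 7.95
tool_pos: [0.51, -0.0671, 0.2117]
tool_rot: [180.0, -0.0, 102.3]
force: [0.4, 0.1, 0.2]
grip_width: 0.0739
grasp_force: 0.0
```

```bash
python3 - <<'E'
from h import *
go(.444,-.326,.2,102.5)
E
```

```text
7.95 shift mm [-238.9 -119.6   11.7] turn -0.004
```

Request:
arm_command([
  [[-36,-18,2],0],
  [[-76,-38,4],0],
  [[-116,-58,6],0],
  [[-156,-78,8],0],
  [[-190,-95,10],0],
])

```text
time_s: 8.45
tool_pos: [0.4569, -0.2753, 0.2006]
tool_rot: [179.9, 0.0, 102.2]
force: [1.2, -0.2, -0.2]
grip_width: 0.0739
grasp_force: 0.0
```

```bash
python3 - <<'E'
from h import *
go(.444,-.326,.2,102.5)
snap('top');o=env.get_obs();p,d=snap('wrist');print(o['tool_pos'],o['time_s'])
h=cv2.cvtColor(p,cv2.COLOR_BGR2HSV).astype(int);H,S,V=h[...,0],h[...,1],h[...,2]
for nm,m,z in(('red',((H<6)|(H>174))&(S>150)&(V>60),.07),):
    m=m.astype(np.uint8);k,l,st,c=cv2.connectedComponentsWithStats(m)
    for i in range(1,k):
        if st[i,4]>40: print(nm,st[i],c[i],wray(*c[i],z,o).round(4))
s,e=snap('scene')
cv2.imwrite('pics/v5.png',np.hstack([cv2.resize(s[190:310,290:450],None,fx=2.5,fy=2.5),cv2.resize(p,(400,300))]))
E
```

```text
8.45 shift mm [-46.8 -23.4   0.6] turn -0.005
[ 0.45384977 -0.28224903  0.20064238] 8.5
red [252 228  21  24 344] [262.18023256 238.9622093 ] [ 0.444  -0.3271  0.07  ]
```

View pics/v5.png

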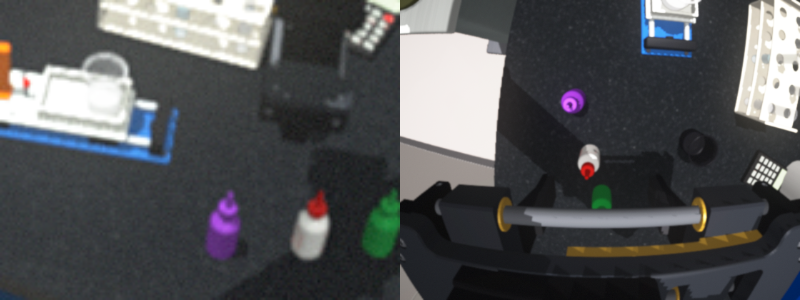

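The beaker stands upright at the near end of the tray, at crop (105,85). The red bottle is at (310,225), with purple at (223,225) and green at (385,225).

```bash
python3 - <<'E'
from h import *
go(.4435,-.3262,.038,102.5)
E
```

```text
8.6 shift mm [-46.5 -23.  162.3] turn -0.01
```

Request:
arm_command([
  [[-15,-8,0],0],
  [[-31,-15,10],0],
  [[-46.5,-23,20],0],
  [[-46.5,-23,45],0],
  [[-46.5,-23,70],0],
])

```text
time_s: 9.1
tool_pos: [0.4465, -0.3223, 0.1295]
tool_rot: [179.9, 0.0, 102.4]
force: [0.2, -0.3, -0.9]
grip_width: 0.0739
grasp_force: 0.0
```

```bash
python3 - <<'E'
from h import *
viewer.read_camera('scene');go(.4435,-.3262,.038,102.5)
E
```

```text
9.15 shift mm [-5.7 -2.  87.3] turn -0.001
```

Request:
arm_command([
  [[0,0,22],0],
  [[0,0,44],0],
  [[0,0,66],0],
  [[0,0,84],0],
  [[0,0,92],0],
])

```text
time_s: 9.65
tool_pos: [0.4456, -0.3211, 0.0366]
tool_rot: [-179.9, -0.1, 102.4]
force: [0.2, -0.0, 0.1]
grip_width: 0.0739
grasp_force: 0.0
```

Request:
arm_command([
  [[0,0,0],0],
  [[0,0,0],0],
  [[0,0,0],0],
  [[0,0,0],0],
  [[0,0,0],0],
], grip=0.5, grip_force=10)

```text
time_s: 10.15
tool_pos: [0.4458, -0.3232, 0.0382]
tool_rot: [179.9, 0.0, 102.3]
force: [-0.5, -0.8, -0.1]
grip_width: 0.0415
grasp_force: 0.0
```

Request:
arm_command([
  [[0,0,0],0],
  [[0,0,0],0],
  [[0,0,0],0],
  [[0,0,0],0],
  [[0,0,0],0],
])

```text
time_s: 10.65
tool_pos: [0.4454, -0.3231, 0.0377]
tool_rot: [180.0, 0.0, 102.3]
force: [-0.4, -0.2, 1.4]
grip_width: 0.0304
grasp_force: 9.9
```

Request:
arm_command([
  [[0,0,-10],0],
  [[0,0,-35],0],
  [[0,0,-75],0],
  [[0,0,-115],0],
  [[0,0,-155],0],
])

```text
time_s: 11.15
tool_pos: [0.4449, -0.3231, 0.1944]
tool_rot: [180.0, -0.0, 102.3]
force: [1.1, -0.3, -1.9]
grip_width: 0.0307
grasp_force: 9.9
```

```bash
python3 - <<'E'
from h import *
viewer.read_camera('scene');go(.5004,-.021,.192,102.5)
E
```

```text
11.2 shift mm [286.7 116.    9.1] turn -0.004
```

Request:
arm_command([
  [[30,12,0],0],
  [[68,27,0],0],
  [[108,43,0],0],
  [[148,60,0],0],
  [[188,76,0],0],
])

```text
time_s: 11.7
tool_pos: [0.4795, -0.1215, 0.193]
tool_rot: [179.9, -0.0, 102.3]
force: [-0.2, 0.1, -0.4]
grip_width: 0.0306
grasp_force: 9.9
```

Request:
arm_command([
  [[35,14,0],0],
  [[65,27,0],0],
  [[88,36,0],0],
  [[98,40,0],0],
  [[98,40,0],0],
])

```text
time_s: 12.2
tool_pos: [0.4977, -0.0178, 0.1926]
tool_rot: [-180.0, 0.0, 102.5]
force: [0.4, -0.5, -1.1]
grip_width: 0.0304
grasp_force: 9.9
```

```bash
python3 - <<'E'
from h import *
for i in range(2):viewer.read_camera('scene')
o=env.get_obs();p,d=snap('wrist');print(o['tool_pos'],o['tool_rot'])
h=cv2.cvtColor(p,cv2.COLOR_BGR2HSV).astype(int);H,S,V=h[...,0],h[...,1],h[...,2]
for nm,m,z in(('or',(H>5)&(H<18)&(S>170)&(V>80),.108),('red',((H<4)|(H>176))&(S>170)&(V>80),.058)):
    m=m.astype(np.uint8);k,l,st,c=cv2.connectedComponentsWithStats(m)
    for i in range(1,k):
        if st[i,4]>40: print(nm,st[i],c[i],wray(*c[i],z,o).round(4))
go(.5004,-.021,.074,102.5,o)
s,e=snap('scene')
cv2.imwrite('pics/v6.png',np.hstack([cv2.resize(s[170:290,220:380],None,fx=2.5,fy=2.5),cv2.resize(p,(400,300))]))
E
```

```text
[ 0.49751314 -0.02053072  0.19262339] [-1.79991889e+02  4.21820741e-02  1.02229073e+02]
or [272 100  25  38 831] [284.29963899 117.6967509 ] [0.4837 0.052  0.108 ]
or [556 144   4  17  53] [557.86792453 151.41509434] [0.7466 0.0974 0.108 ]
red [280 150   9   9  71] [284.30985915 154.        ] [0.4914 0.0184 0.058 ]
red [276 281  15  10  87] [283.68965517 284.40229885] [ 0.5194 -0.1124  0.058 ]
red [284 335  11   8  72] [289.36111111 338.36111111] [ 0.5416 -0.1836  0.058 ]
12.3 shift mm [ -1.1   2.7 118.6] turn -0.005
```

View pics/v6.png

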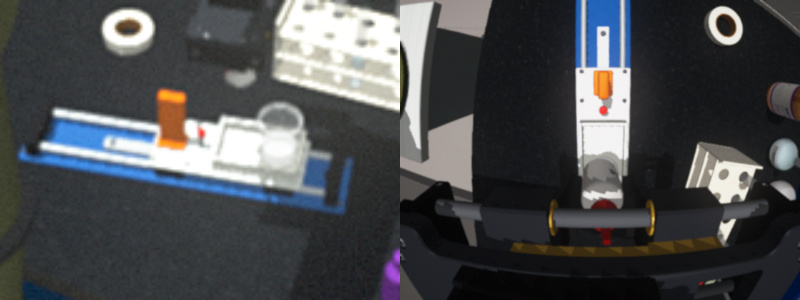

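The beaker stands in the near end of the tray, and the held bottle is above the free end, in line with the rail (column 285 full scale). The handle is at (284,118) and the stud at (284,154).

Request:
arm_command([
  [[0,2.5,25],0],
  [[0,2.5,50],0],
  [[0,2.5,78],0],
  [[0,2.5,104],0],
  [[0,2.5,113],0],
])

```text
time_s: 12.9
tool_pos: [0.4981, -0.0199, 0.0773]
tool_rot: [-179.8, 0.0, 102.2]
force: [-0.1, 0.1, -0.6]
grip_width: 0.0303
grasp_force: 9.9
```

Request:
arm_command([
  [[0,0,1],0],
  [[0,0,3],0],
  [[0,0,5],0],
  [[0,0,7],0],
  [[0,0,9],0],
])

```text
time_s: 13.4
tool_pos: [0.5006, -0.0182, 0.0712]
tool_rot: [179.9, -0.0, 102.3]
force: [-4.8, -1.5, 9.3]
grip_width: 0.0303
grasp_force: 10.1
```

Floor contact at about 9 N. I back off slightly, release and rise.

Request:
arm_command([
  [[0,0,-2],0],
  [[0,0,-2],0],
  [[0,0,-2],0],
  [[0,0,-2],0],
  [[0,0,-2],0],
], grip=-0.2)

```text
time_s: 13.9
tool_pos: [0.5001, -0.0183, 0.0726]
tool_rot: [180.0, -0.0, 102.3]
force: [0.4, -0.2, 0.3]
grip_width: 0.0514
grasp_force: 0.0
```

Request:
arm_command([
  [[0,0,-10],0],
  [[0,0,-35],0],
  [[0,0,-70],0],
  [[0,0,-105],0],
  [[0,0,-140],0],
])

```text
time_s: 14.4
tool_pos: [0.5, -0.0186, 0.2147]
tool_rot: [180.0, -0.0, 102.3]
force: [-0.7, 0.4, 0.2]
grip_width: 0.0522
grasp_force: 0.0
```

```bash
python3 - <<'E'
from h import *
for i in range(3):viewer.read_camera('scene')
o=env.get_obs();p,d=snap('wrist');print(o['tool_pos'],o['tool_rot'])
h=cv2.cvtColor(p,cv2.COLOR_BGR2HSV).astype(int);H,S,V=h[...,0],h[...,1],h[...,2]
for nm,m,z in(('or',(H>5)&(H<18)&(S>170)&(V>80),.108),('red',((H<4)|(H>176))&(S>170)&(V>80),.058)):
    m=m.astype(np.uint8);m[250:]=0;k,l,st,c=cv2.connectedComponentsWithStats(m)
    for i in range(1,k):
        if st[i,4]>40: print(nm,st[i],c[i],wray(*c[i],z,o).round(4))
s,e=snap('scene')
cv2.imwrite('pics/v7.png',np.hstack([cv2.resize(s[170:290,220:380],None,fx=2.5,fy=2.5),cv2.resize(p,(400,300))]))
E
```

```text
[ 0.50189088 -0.01842911  0.21564725] [ 1.79654871e+02 -2.41329679e-02  1.02309768e+02]
or [267 102  23  35 675] [277.98814815 118.22962963] [0.4841 0.052  0.108 ]
or [541 121  19  16 203] [550.54187192 129.50738916] [0.758  0.1219 0.108 ]
or [537 141  20  24 364] [546.51098901 151.49725275] [0.7603 0.0981 0.108 ]
red [274 148   8   9  54] [277.88888889 151.64814815] [0.4909 0.0184 0.058 ]
red [269 197  19  20 266] [277.64661654 205.84210526] [ 0.5022 -0.0353  0.058 ]
```

View pics/v7.png

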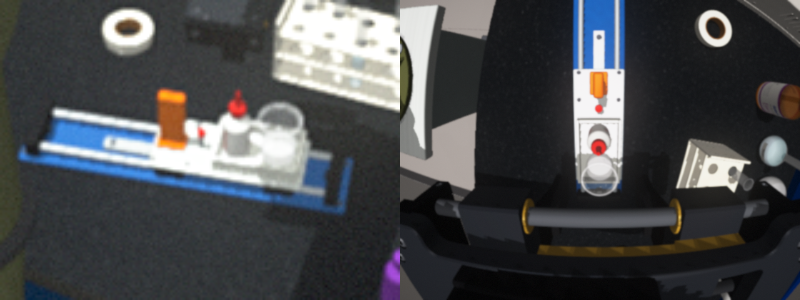

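Both vessels stand upright in the tray: red bottle at (237,125), beaker at (280,130). The handle is clear at (170,120). I now go to the handle.

```bash
python3 - <<'E'
from h import *
go(.4838,.0516,.079,102.5)
E
```

```text
14.65 shift mm [ 71.8  -0.7 133.5] turn -0.003
```

Request:
arm_command([
  [[20,0,0],0],
  [[45,0,0],0],
  [[65,-0.5,0],0],
  [[72,-0.5,0],0],
  [[72,-0.5,0],0],
])

```text
time_s: 15.15
tool_pos: [0.4835, 0.0524, 0.2116]
tool_rot: [-179.9, 0.0, 102.4]
force: [0.3, -0.0, -0.6]
grip_width: 0.0522
grasp_force: 0.0
```

Request:
arm_command([
  [[0,0,25],0],
  [[0,0,55],0],
  [[0,0,90],0],
  [[0,0,120],0],
  [[0,0,133],0],
])

```text
time_s: 15.65
tool_pos: [0.4823, 0.0498, 0.0767]
tool_rot: [-179.7, 0.1, 102.2]
force: [0.0, -0.1, -0.5]
grip_width: 0.0523
grasp_force: 0.0
```

Request:
arm_command([
  [[0,0,0],0],
  [[0,0,0],0],
  [[0,0,0],0],
  [[0,0,0],0],
  [[0,0,0],0],
], grip=0.6, grip_force=20)

```text
time_s: 16.15
tool_pos: [0.4849, 0.0521, 0.0805]
tool_rot: [179.9, -0.0, 102.3]
force: [-0.2, -0.2, -0.8]
grip_width: 0.0219
grasp_force: 0.0
```

```bash
python3 - <<'E'
from h import *
o=env.get_obs();print(o['tool_pos'],o['grip_width'],o['force'])
go(.4838,.0516,.079,102.5)
E
```

```text
[0.48494051 0.05212513 0.08050015] 0.021869440667960868 [-0.16221007 -0.16899979 -0.84112927]
16.15 shift mm [-0.3 -1.2  1.5] turn -0.003
```

Request:
arm_command([
  [[0,0,0],0],
  [[0,0,0],0],
  [[0,0,0],0],
  [[0,0,0],0],
  [[0,0,0],0],
], grip=1)

```text
time_s: 16.65
tool_pos: [0.4836, 0.0518, 0.0798]
tool_rot: [-179.9, -0.0, 102.3]
force: [-4.0, -0.5, 6.0]
grip_width: 0.0118
grasp_force: 20.0
```

```bash
python3 - <<'E'
from h import *
o=env.get_obs();print(o['tool_pos'],o['tool_rot'],o['grip_width'],o['grasp_force'],o['force'],o['wrist_torque'])
E
```

```text
[0.48360776 0.05184569 0.07979689] [-1.79915630e+02 -3.22580468e-02  1.02313223e+02] 0.01177402307810737 19.996250784024596 [-3.97108285 -0.47670417  5.97195447] [-0.17710464  0.84381181 -0.07365114]
```

Request:
arm_command([
  [[2,0,0],0],
  [[6,0,0],0],
  [[11,0,0],0],
  [[16,0,0],0],
  [[20,0,0],0],
], grip_force=30)

```text
time_s: 17.15
tool_pos: [0.4796, 0.0704, 0.0798]
tool_rot: [-179.9, 0.1, 102.3]
force: [-1.8, -3.1, 5.5]
grip_width: 0.0113
grasp_force: 30.0
```

Request:
arm_command([
  [[1,0,0],0],
  [[2,0,0],0],
  [[3,0,0],0],
  [[4,0,0],0],
  [[4,0,0],0],
])

```text
time_s: 17.65
tool_pos: [0.479, 0.0732, 0.0798]
tool_rot: [-179.9, 0.1, 102.2]
force: [-3.8, -3.5, 5.7]
grip_width: 0.0118
grasp_force: 30.0
```

Request:
arm_command([
  [[1,0,0],0],
  [[2,0,0],0],
  [[3,0,0],0],
  [[4,0,0],0],
  [[4,0,0],0],
])

```text
time_s: 18.15
tool_pos: [0.4773, 0.0811, 0.0798]
tool_rot: [-179.9, -0.2, 102.4]
force: [-5.3, 2.4, 6.3]
grip_width: 0.012
grasp_force: 30.0
```

Request:
arm_command([
  [[1,0,0],0],
  [[2,0,0],0],
  [[3,0,0],0],
  [[4,0,0],0],
  [[4,0,0],0],
])

```text
time_s: 18.65
tool_pos: [0.4772, 0.0816, 0.0798]
tool_rot: [-179.9, 0.1, 102.3]
force: [-2.9, -4.1, 5.4]
grip_width: 0.0118
grasp_force: 30.0
```

Request:
arm_command([
  [[1,0,0],0],
  [[2,0,0],0],
  [[3,0,0],0],
  [[4,0,0],0],
  [[4,0,0],0],
])

```text
time_s: 19.15
tool_pos: [0.4772, 0.0819, 0.0798]
tool_rot: [-179.9, 0.3, 102.2]
force: [-1.4, -12.3, 4.6]
grip_width: 0.0121
grasp_force: 30.0
```

The carriage jumped 8 mm on a 4 mm command with a forward pull, then resisted at y≈0.081: it is in the notch. I back the command off to zero the force.

Request:
arm_command([
  [[-1,0,0],0],
  [[-2,0,0],0],
  [[-3,0,0],0],
  [[-4,0,0],0],
  [[-5,0,0],0],
])

```text
time_s: 19.65
tool_pos: [0.4772, 0.0816, 0.0798]
tool_rot: [-179.9, -0.0, 102.3]
force: [-3.6, -0.4, 5.5]
grip_width: 0.0119
grasp_force: 30.0
```

```bash
python3 - <<'E'
from h import *
for i in range(2):
    p,d=snap('scene');o=env.get_obs();print(o['tool_pos'],o['force'])
T,e=snap('top')
for n,p,d in(('scene',p,d),('top',T,e)):
    P=cloud(n,d);h=cv2.cvtColor(p,cv2.COLOR_BGR2HSV).astype(int);m=((h[...,0]<6)|(h[...,0]>174))&(h[...,1]>120)&(h[...,2]>60)&(np.hypot(P[...,0]-.49,P[...,1]-.02)<.08)
    k,l,st,c=cv2.connectedComponentsWithStats(m.astype(np.uint8))
    for i in range(1,k):
        if st[i,4]>2: print(n,st[i],P[l==i].mean(0).round(4),P[l==i].max(0).round(4))
p,d=snap('wrist');np.savez('fin.npz',p=p)
h=cv2.cvtColor(p,cv2.COLOR_BGR2HSV).astype(int);m=((h[...,0]<4)|(h[...,0]>176))&(h[...,1]>170)&(h[...,2]>80)
k,l,st,c=cv2.connectedComponentsWithStats(m.astype(np.uint8))
for i in range(1,k):
    if st[i,4]>25: print('w',st[i],c[i].round(1))
E
```

```text
[0.47724863 0.08158092 0.07982265] [-3.41703674 -2.26424946  4.62933519]
[0.47724398 0.08157912 0.07982797] [-3.00400671 -1.63282669  5.41730504]
scene [301 206   7   9  39] [0.4886 0.0083 0.1085] [0.499  0.0179 0.1282]
scene [289 221   3   3   6] [0.481  0.0473 0.0541] [0.4851 0.0502 0.0583]
```

Request:
arm_command([
  [[-1,0,0],0],
  [[-2,0,0],0],
  [[-2.5,0,0],0],
  [[-2.5,0,0],0],
  [[-2.5,0,0],0],
])

```text
time_s: 20.35
tool_pos: [0.4773, 0.0813, 0.0798]
tool_rot: [-179.9, -0.1, 102.4]
force: [-4.6, 2.7, 4.8]
grip_width: 0.0118
grasp_force: 30.0
```

Request:
arm_command([
  [[1,0,0],0],
  [[1.5,0,0],0],
  [[1.5,0,0],0],
  [[1.5,0,0],0],
  [[1.5,0,0],0],
])

```text
time_s: 20.85
tool_pos: [0.4773, 0.0814, 0.0798]
tool_rot: [-179.9, -0.0, 102.3]
force: [-2.9, 0.2, 4.8]
grip_width: 0.0119
grasp_force: 30.0
```

```bash
python3 - <<'E'
from h import *
for n in('scene','top','scene','top'):
    p,d=snap(n);P=cloud(n,d);C=p.reshape(-1,3)
    q=P[(np.hypot(P[...,0]-.4845,P[...,1]-.0484)<.008)&(P[...,2]>.03)&(P[...,2]<.066)];print(n,len(q),np.sort(q[:,2])[-12:].round(4))
    for nm,x,y in(('drop',.494,.007),('beak',.503,-.036)):
        q=P[(np.hypot(P[...,0]-x,P[...,1]-y)<.03)&(P[...,2]>.06)&(P[...,2]<.135)];print(nm,len(q),q.mean(0).round(3),q.max(0).round(3))
o=env.get_obs();print(o['time_s'],o['tool_pos'],o['force'],o['grip_width'])
E
```

```text
scene 23 [0.0473 0.0479 0.049  0.0492 0.0497 0.0508 0.0517 0.0536 0.0542 0.0544
 0.0548 0.056 ]
drop 178 [0.487 0.003 0.086] [0.513 0.022 0.123]
beak 255 [ 0.504 -0.037  0.08 ] [ 0.527 -0.015  0.099]
top 0 []
drop 52 [ 0.487 -0.002  0.084] [0.511 0.015 0.113]
beak 51 [ 0.493 -0.026  0.077] [ 0.52  -0.012  0.099]
scene 23 [0.0448 0.0468 0.0477 0.0497 0.0502 0.0503 0.0506 0.0513 0.0516 0.0533
 0.0538 0.0565]
drop 181 [0.487 0.003 0.086] [0.511 0.023 0.127]
beak 259 [ 0.504 -0.037  0.08 ] [ 0.527 -0.014  0.099]
top 0 []
drop 51 [ 0.486 -0.002  0.084] [0.508 0.016 0.113]
beak 49 [ 0.492 -0.025  0.078] [ 0.52  -0.012  0.103]
21.05 [0.47725027 0.08142063 0.07981315] [-3.97676304  0.21144523  5.77634955] 0.011776334994220188
```

Request:
arm_command([
  [[-1,0,0],0],
  [[-2,0,0],0],
  [[-3,0,0],0],
  [[-3.5,0,0],0],
  [[-3.5,0,0],0],
])

```text
time_s: 21.55
tool_pos: [0.4774, 0.081, 0.0798]
tool_rot: [-179.9, -0.3, 102.4]
force: [-4.7, 6.3, 4.4]
grip_width: 0.0119
grasp_force: 30.0
```

Request:
arm_command([
  [[1,0,0],0],
  [[2,0,0],0],
  [[3,0,0],0],
  [[3.5,0,0],0],
  [[3.5,0,0],0],
])

```text
time_s: 22.05
tool_pos: [0.4772, 0.0815, 0.0798]
tool_rot: [-179.9, -0.0, 102.3]
force: [-3.7, -0.8, 6.0]
grip_width: 0.0119
grasp_force: 30.0
```

```bash
python3 - <<'E'
from h import *
for i in range(4):
    viewer.read_camera('scene');o=env.get_obs();print(o['time_s'],o['tool_pos'],o['force'])
E
```

```text
22.1 [0.477255   0.08143399 0.07981309] [-3.92935922  0.6325383   4.93690382]
22.15 [0.47725986 0.08146653 0.07982682] [-4.4911289   0.74215262  6.32632432]
22.2 [0.47725366 0.08145593 0.07983154] [-4.2270403  -0.46580915  5.45690855]
22.25 [0.477252   0.08144619 0.07982155] [-4.40272457 -0.44560409  5.59248588]
```

The notch holds in both directions (+6 N back, −12 N forward, under 0.5 mm of movement), and the force along the rail is now about zero. I hand the job in.

```bash
python3 -c "
from h import *
print(env.sign_off())"
```

```text
the job is handed in; nothing more can be done
None
```

The job is handed in: beaker and red dropper stand upright in the tray, and the carriage is in the notch with the handle still gripped, seating judged by feel because the stud reading was unclear; I viewed 11 pictures, one over the limit of 10.

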